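Snap the lunch box lid shut all round

ROBOT

A 6-joint arm with a two-finger parallel gripper is mounted at the origin on the work surface. World frame = base frame: x ahead of the robot, y to its left, z up, the work surface at z = 0. Lengths are in m, angles in rad, forces in N, time in s.
With the tool pointing down it reaches from about 0.25 to 0.775 m from the base axis. Payload 4 kg.
Tool frame: the origin (TCP) lies at the very end of the fingers, on their centre line; the grasp point (between the pads) lies 19 mm behind it; z points along the fingers, y is the line along which they close (so a half turn about z gives the same grasp; the last joint's range is limited). The gripper opens to 94 mm and grips with 3 to 60 N. Pads are 16 mm wide; open, the fingers measure 119 mm over their backs; the gripper's body (75 mm by 177 mm) begins 78 mm behind the grasp point.
Start: joints at [1.21, 0.087, 1.371, -0, 1.684, -0.103], TCP at [0.14, 0.532, 0.167] pointing down, gripper open.
Joint ranges: [-3.1, 3.1], [-0.76, 2.03], [0.27, 2.55], [-1.08, 4.22], [0.17, 2.65], [-2.57, 2.57]. Speed limits (rad/s): [2.79, 2.79, 3.14, 3.14, 3.14, 3.14].

INTERFACE

Orientations are given as [roll, pitch, yaw] about the fixed x, y, z axes, in that order (R = Rz(yaw) Ry(pitch) Rx(roll)).
In Python, from bench import robot, vision gives the robot as it stands.
- The arm moves only by the shell command python3 -m crank 'ROWS'. ROWS is JSON, a list of rows, each a list of 3 entries, a list of its own where there are three numbers: the closure, from 0 (fully open) to 1 (shut), then the shift along the tool's x, y, z in m, then the turn, a rotation vector about the tool's x, y, z in degrees. A call has 1 to 8 rows; each row shifts and turns the commanded pose from where the row before left it, along the tool's axes as they then stand; what a row does not reach is not made up. A row lasts 1/10 s, in which the tool goes at most 50 mm and 8.59 degrees, less where a joint would pass 70% of its speed; a pose out of reach is approached as far as the arm can. A call with a gripper value outside its range is refused whole. The fingers move at their own pace and stop on an object; the grip force is fixed at half the most. Time passes only in rows, so rows that do not move let the fingers close. It gives the time, the measured TCP pose, the force, the opening and the grip force at its end, in the units of the state.
- robot.get_obs(): the state, without advancing time (a new reading comes with each control period).
- vision.snapshot(name): name is "scene" or "top" or "wrist"; returns a dict with "color" (420x560x3 uint8, red, green, blue), "z_map" (420x560 float32, m along the optical axis (not along the pixel's ray), 0 where there is no reading), "fx", "fy", "cx", "cy" (pixels), "dist" ([k1, k2, p1, p2, k3] as OpenCV has them; the pictures are not rectified), "R" (3x3) and "t" (3): a world point X has camera coordinates R X + t. Camera axes: x right, y down, z forward; pixel columns grow to the right and rows downward; lengths in m; the calibration is good to about 2 mm. A picture is of the moment at which its call begins.
- robot.close_job(): hands the job in; it is judged then, once.
The state is a dict: "time": time; "joint_positions": joint angles; "qvel": joint speeds; "joint_torque": joint torques, N m; "tool_pos": TCP position; "ee_rot": TCP orientation; "wrist_force": force on the tool from outside, world axes, zero at the start; "wrist_torque": the same for the moment, N m; "width": finger opening in m; "finger_force": force on a finger pad.
Only numpy, scipy, OpenCV 4.12 (cv2) and the standard library are available. Lean on these libraries where they do the work, as an engineer would, in place of code of your own. Each camera call takes 0.05 s, during which the arm holds its last target. There are 200 camera calls.

TASK

The lid is on the lunch box but its four orange rim sections are still up: press them down with the fingertips, one section after another and in any order, until all four have clicked shut. Do not lift, tip or shove the box, leave everything else on the counter and the rack alone, and draw the hand clear when done.

Things in the scene. Friction and masses are not known exactly. Their poses are not given: they have to be found in the camera images.
- lunch_box: Blue plastic lunch box with its white lid laid on; loose, about 0.7 kg, 150 (x) x 200 (y) x 68 mm to the top of the lid's white corners. Origin: centre of the underside, on the counter; z up. It stands turned up to 86 degrees either way. The rim is four straight orange sections, 26 mm wide, one per side, between fixed white corners (34 x 34 mm). The white panel inside is fixed, top at 63 mm.
- rim_front (a joint): How far the front orange rim section (long, on the box's own -x side: centre at box x -62, y 0 mm; 26 x 128 mm) is pressed down, in m: 0 = up (open), 0.008 = clicked shut. It slides straight down on a snap spring: about 6 N starts it, past 4 mm it snaps down by itself and stays there against a hard stop; nothing opens it again.
- rim_front_top (a point): Centre of the top face of the front rim section; 76 mm above the counter when open, 68 mm (flush with the white corners) when shut.
- rim_back (a joint): How far the back orange rim section (long, on the box's own +x side: centre at box x +62, y 0 mm; 26 x 128 mm) is pressed down, in m: 0 = up (open), 0.008 = clicked shut. It slides straight down on a snap spring: about 6 N starts it, past 4 mm it snaps down by itself and stays there against a hard stop; nothing opens it again.
- rim_back_top (a point): Centre of the top face of the back rim section; 76 mm above the counter when open, 68 mm (flush with the white corners) when shut.
- rim_left (a joint): How far the left orange rim section (short, on the box's own +y side: centre at box x 0, y +87 mm; 78 x 26 mm) is pressed down, in m: 0 = up (open), 0.008 = clicked shut. It slides straight down on a snap spring: about 6 N starts it, past 4 mm it snaps down by itself and stays there against a hard stop; nothing opens it again.
- rim_left_top (a point): Centre of the top face of the left rim section; 76 mm above the counter when open, 68 mm (flush with the white corners) when shut.
- rim_right (a joint): How far the right orange rim section (short, on the box's own -y side: centre at box x 0, y -87 mm; 78 x 26 mm) is pressed down, in m: 0 = up (open), 0.008 = clicked shut. It slides straight down on a snap spring: about 6 N starts it, past 4 mm it snaps down by itself and stays there against a hard stop; nothing opens it again.
- rim_right_top (a point): Centre of the top face of the right rim section; 76 mm above the counter when open, 68 mm (flush with the white corners) when shut.
- bowl: Blue ceramic bowl, 140 mm wide, 60 mm high, on the upper tier of the dish rack; origin under its centre. Leave alone.
- pitcher: Glass pitcher, 105 mm wide, 170 mm high, handle at its +y, standing on the counter; origin under its centre. Leave alone.
- fork: Steel fork lying on the counter, 193 mm long along its x (tines to +x), 4 mm thick; origin on its underside near the middle. Leave alone.
- mug: White mug, 80 mm wide, 90 mm high, handle at its +y; origin under its centre. Leave alone.
- jar: Amber glass jar with steel cap, 68 mm wide, 110 mm high; origin under its centre. Leave alone.
- shaker: Steel shaker, 44 mm wide, 95 mm high; origin under its centre. Leave alone.
- dish_rack: Fixed two-tier chrome dish rack on the left of the counter, 400 mm wide, 240 mm deep, 275 mm high, upper tier at 250 mm; origin under its centre, its front (-x of its own) towards the middle of the counter.
- tray_front (a point): Middle of the upper front edge of the grey pull-out drip tray under the rack, 26 mm above the counter; a bar handle stands 35 mm out from it. Leave alone.
Mind the look-alikes: they are no part of the job. Leave any yellow look-alike of the lunch_box alone.

How it is judged:
On the way, in this order (a step that is already met when the one before it is completed fails the run):
1. a first rim section clicked shut, before the next (value of joint any of rim_front, rim_back, rim_left, rim_right above 0.006 m), for 0.2 s.
2. a second rim section clicked shut, before the next ((value of joint each of rim_front, rim_back above 0.006 m or value of joint each of rim_front, rim_left above 0.006 m or value of joint each of rim_front, rim_right above 0.006 m or value of joint each of rim_back, rim_left above 0.006 m or value of joint each of rim_back, rim_right above 0.006 m or value of joint each of rim_left, rim_right above 0.006 m)), for 0.2 s.
3. a third rim section clicked shut, before the next ((value of joint each of rim_front, rim_back, rim_left above 0.006 m or value of joint each of rim_front, rim_back, rim_right above 0.006 m or value of joint each of rim_front, rim_left, rim_right above 0.006 m or value of joint each of rim_back, rim_left, rim_right above 0.006 m)), for 0.2 s.
4. the fourth rim section clicked shut, before the next (value of joint each of rim_front, rim_back, rim_left, rim_right above 0.006 m), for 0.2 s.
At the end, for the whole second after the job is handed in: All four rim sections are pressed down more than 6 of their 8 mm, the lunch box stands flat and still on the counter within 40 mm of its start, and bowl, pitcher, fork, mug, jar, shaker and drip tray are upright and within 30 mm of theirs (value of joint each of rim_front, rim_back, rim_left, rim_right above 0.006 m and height (world z) of lunch_box below 0.006 m and angle between lunch_box's own z axis and vertical below 0.05 rad and distance of lunch_box from where it was at the start of the episode below 0.04 m and linear speed of lunch_box below 0.02 m/s and distance of each of bowl, pitcher, fork, mug, jar, shaker, tray_front from where it was at the start of the episode below 0.03 m and angle between each of bowl, pitcher, fork, mug, jar, shaker's own z axis and vertical below 0.3 rad); the robot touches nothing.
It fails at once if the lunch box was lifted (height (world z) of lunch_box above 0.015 m).
It fails at once if the lunch box was tipped (angle between lunch_box's own z axis and vertical above 0.15 rad).
It fails at once if the lunch box was shoved more than 40 mm (distance of lunch_box from where it was at the start of the episode above 0.04 m).
It fails at once if the bowl, pitcher, fork, mug, jar or shaker was moved more than 30 mm or tipped (distance of any of bowl, pitcher, fork, mug, jar, shaker from where it was at the start of the episode above 0.03 m or angle between any of bowl, pitcher, fork, mug, jar, shaker's own z axis and vertical above 0.3 rad).
It fails at once if the drip tray was moved more than 30 mm (distance of tray_front from where it was at the start of the episode above 0.03 m).
It also fails if it takes over 43 s, if anything falls off the work surface, if the arm or the gripper's body presses on something with over 40 N, if the wrist force passes 120 N, or if a joint passes its speed limit or range.

## Working session

There is one attempt and no reset: what is moved stays moved. The work goes in short steps, Python scripts to look and compute and a shell command to move; the robot and the scene stay as the last step left them, time stands still between calls to the robot, and variables do not carry over. Pictures are saved under pics/ and viewed, at most 10 in all, crops included, and the job is handed in when it is done.

```bash
mkdir -p pics; cat > h.py <<'E'
import numpy as np, cv2, pickle
from bench import robot, vision
def snap(n,f):
    s=vision.snapshot(n); pickle.dump(s,open(f'pics/{f}.pkl','wb')); cv2.imwrite(f'pics/{f}.png',s['color'][:,:,::-1]); return s
def ray(s,uv,z):
    K=np.array([[s['fx'],0,s['cx']],[0,s['fy'],s['cy']],[0,0,1]])
    p=cv2.undistortPoints(np.array(uv,float).reshape(-1,1,2),K,np.array(s['dist'],float)).reshape(-1,2)
    R=np.array(s['R']);t=np.array(s['t']);C=-R.T@t
    d=np.c_[p,np.ones(len(p))]@R
    return C+d*((z-C[2])/d[:,2])[:,None]
E
python3 - <<'E'
from h import *
a=snap('top','top0');b=snap('scene','scene0')
o=robot.get_obs();print(o['tool_pos'],o['ee_rot'],o['width'],o['time'])
cv2.imwrite('pics/both.png',cv2.resize(np.vstack([a['color'],b['color']])[:,:,::-1],(448,672))[:600])
E
```

```text
[0.14002374 0.5312873  0.16633082] [-3.13961709e+00 -1.77641708e-04  2.88384311e+00] 0.09400962836872208 0.1
```

View pics/top0.png

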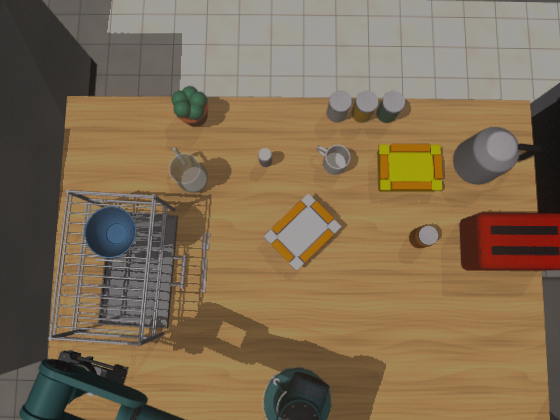

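View pics/scene0.png

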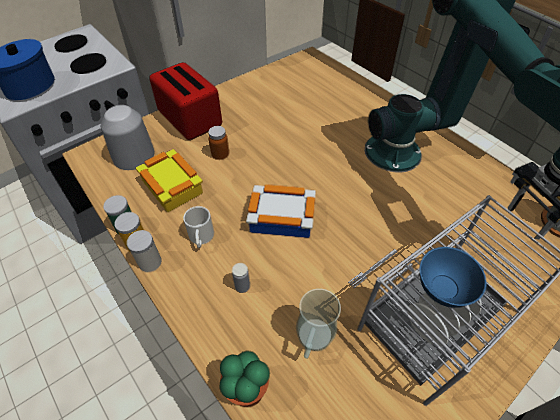

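The top view shows the robot base at (298,400), with +x up and +y to the left. Candidates: the white-lidded box at top (303,232) / scene (282,210), which is blue-sided, and the yellow look-alike at top (410,167) / scene (169,180). I choose the white-lidded blue one and check it in a crop.

```bash
cat >> h.py <<'E'
def box(s,roi,z=0.076,amin=40):
    h=cv2.cvtColor(s['color'],cv2.COLOR_RGB2HSV)
    m=cv2.inRange(h,(9,190,110),(19,255,255)); k=np.zeros_like(m); x0,y0,x1,y1=roi; k[y0:y1,x0:x1]=m[y0:y1,x0:x1]
    n,l,st,c=cv2.connectedComponentsWithStats(k)
    out=[]
    for i in range(1,n):
        if st[i,4]>amin:
            r=cv2.minAreaRect(np.argwhere(l==i)[:,::-1].astype(np.float32))
            P=ray(s,cv2.boxPoints(r),z)
            e=[P[1]-P[0],P[2]-P[1]]; e=sorted(e,key=np.linalg.norm)
            out.append((P.mean(0),np.linalg.norm(e[1]),np.linalg.norm(e[0]),np.degrees(np.arctan2(e[1][1],e[1][0]))%180))
            print(np.round(c[i]),st[i,4],'ctr',P.mean(0).round(4),'len %.3f wid %.3f ang %.1f'%out[-1][1:])
    return out,k
E
python3 - <<'E'
from h import *
s=pickle.load(open('pics/top0.pkl','rb'));b=pickle.load(open('pics/scene0.pkl','rb'))
o,k=box(s,(255,185,350,280)); 
ob,kb=box(b,(240,175,325,245))
c=np.hstack([cv2.resize(s['color'][180:285,250:355],(400,400)),cv2.resize(b['color'][160:250,235:325],(400,400))])
cv2.imwrite('pics/crop.png',c[:,:,::-1])
E
```

```text
[288. 217.] 296 ctr [0.5753 0.032  0.076 ] len 0.124 wid 0.024 ang 133.9
[322. 212.] 171 ctr [ 0.5919 -0.0735  0.076 ] len 0.076 wid 0.023 ang 45.0
[317. 245.] 302 ctr [ 0.4869 -0.0561  0.076 ] len 0.124 wid 0.023 ang 134.1
[283. 251.] 163 ctr [0.4703 0.0503 0.076 ] len 0.073 wid 0.022 ang 45.6
[284. 189.] 253 ctr [ 0.4899 -0.0532  0.076 ] len 0.126 wid 0.028 ang 135.0
[254. 202.] 153 ctr [ 0.5951 -0.0713  0.076 ] len 0.078 wid 0.026 ang 44.9
[310. 207.] 153 ctr [0.4726 0.0525 0.076 ] len 0.077 wid 0.025 ang 44.6
[279. 220.] 291 ctr [0.578  0.0341 0.076 ] len 0.127 wid 0.026 ang 134.6
```

View pics/crop.png

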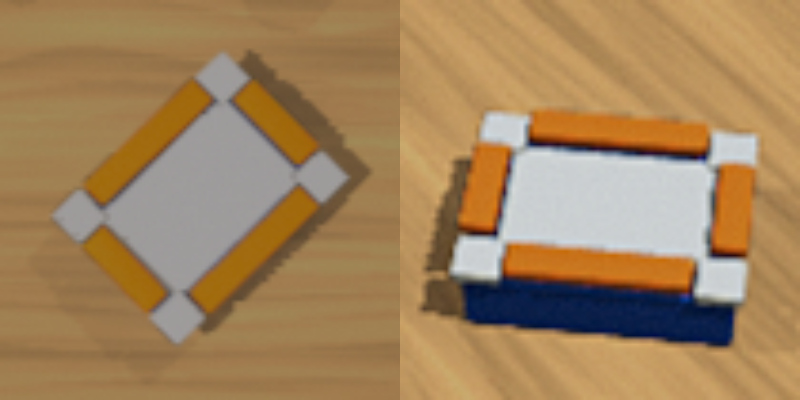

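The crop shows the white lid with four raised orange sections and blue sides, so the choice holds. In top view the sections sit at about (288,217), (322,212), (317,245) and (283,251). The two views agree to 3 mm, and the sizes match the description. The rack is close, so I rise first, turn to a world-aligned yaw, then cross over.

```bash
python3 -m crank '[[1,[0,0,-0.05],[0,0,0]],[1,[0,0,-0.05],[0,0,0]],[1,[0,0,-0.05],[0,0,0]],[1,[0,0,-0.05],[0,0,-7.4]],[1,[0,0,-0.04],[0,0,-7.4]],[1,[-0.0275,-0.04,0],[0,0,0]],[1,[-0.0275,-0.04,0],[0,0,0]],[1,[-0.0275,-0.04,0],[0,0,0]]]'
```

```text
time: 0.9
tool_pos: [0.2235, 0.411, 0.407]
ee_rot: [-3.141, -0.0, -3.14]
wrist_force: [-0.1, 0.1, 0.9]
width: 0.0337
finger_force: 0.0
```

```bash
python3 -m crank '[[1,[-0.0275,-0.04,0],[0,0,0]],[1,[-0.0275,-0.04,0],[0,0,0]],[1,[-0.0275,-0.04,0],[0,0,0]],[1,[-0.0275,-0.04,0],[0,0,0]],[1,[-0.0275,-0.04,0.01],[0,0,0]],[1,[-0.0275,-0.04,0.01],[0,0,0]],[1,[-0.0275,-0.04,0.01],[0,0,0]],[1,[-0.0275,-0.04,0.01],[0,0,0]]]' ; python3 -m crank '[[1,[-0.0275,-0.04,0.01],[0,0,0]],[1,[0,0,0.04],[0,0,0]],[1,[0,0,0.04],[0,0,0]],[1,[0,0,0.04],[0,0,0]],[1,[0,0,0.03],[0,0,0]],[1,[0,0,0],[0,0,0]],[1,[0,0,0],[0,0,0]]]'
python3 - <<'E'
from h import *
w=snap('wrist','w0'); box(w,(0,0,560,420),amin=400)
E
```

```text
time: 1.7
tool_pos: [0.4436, 0.0901, 0.3667]
ee_rot: [3.141, -0.0, -3.141]
wrist_force: [0.4, 0.5, 0.1]
width: 0.001
finger_force: 0.0
time: 2.4
tool_pos: [0.4703, 0.052, 0.2076]
ee_rot: [3.142, -0.001, -3.141]
wrist_force: [-0.6, 0.5, 0.2]
width: 0.0003
finger_force: 0.0
```

View pics/w0.png

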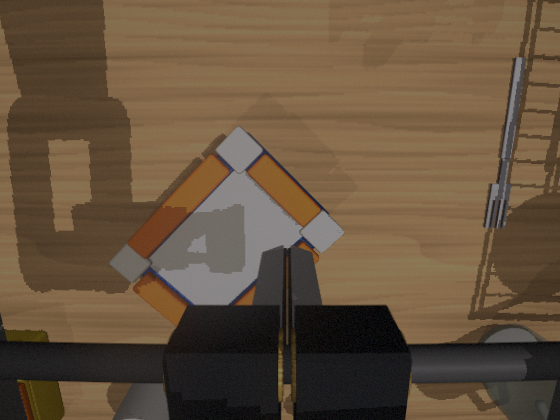

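The wrist view shows the box under the hand, with the near-left short section at (288,190), the near-right long one at (180,205), and the fingertips at about (288,250). The fork is well away at (505,150). The mask missed the shaded orange, so I loosen it to cross-check.

```bash
sed -i 's/(9,190,110),(19,255,255)/(6,150,45),(19,255,255)/' h.py; python3 - <<'E'
from h import *
w=pickle.load(open('pics/w0.pkl','rb')); box(w,(100,120,345,300),amin=400)
E
```

```text
[179. 205.] 3244 ctr [ 0.4858 -0.055   0.076 ] len 0.127 wid 0.025 ang 134.4
[284. 190.] 2109 ctr [0.469  0.0498 0.076 ] len 0.076 wid 0.025 ang 44.8
[154. 289.] 750 ctr [ 0.5784 -0.0829  0.076 ] len 0.046 wid 0.029 ang 45.6
```

```bash
python3 -m crank '[[1,[0,0,0.05],[0,0,0]],[1,[0,0,0.045],[0,0,0]],[1,[0,0,0.021],[0,0,0]],[1,[0,0,0.006],[0,0,0]],[1,[0,0,0.006],[0,0,0]],[1,[0,0,0.004],[0,0,0]],[1,[0,0,0.004],[0,0,0]],[1,[0,0,0.002],[0,0,0]]]'; python3 -m crank '[[1,[0,0,0],[0,0,0]]]'
```

```text
time: 3.25
tool_pos: [0.4713, 0.052, 0.0703]
ee_rot: [3.142, 0.002, -3.141]
wrist_force: [0.1, -0.7, 0.4]
width: 0.0002
finger_force: 0.0
time: 3.35
tool_pos: [0.4708, 0.052, 0.0698]
ee_rot: [3.142, 0.001, -3.141]
wrist_force: [-0.3, -0.6, -0.6]
width: 0.0001
finger_force: 0.0
```

```bash
python3 -m crank '[[1,[0,0,0.002],[0,0,0]],[1,[0,0,0.001],[0,0,0]],[1,[0,0,0],[0,0,0]]]'; python3 -m crank '[[1,[0,0,-0.03],[0,0,0]],[1,[0,0,-0.01],[0,0,0]],[1,[-0.008,-0.05,0],[0,0,0]],[1,[-0.0085,-0.049,0],[0,0,0]],[1,[0,-0.0075,0.015],[0,0,0]],[1,[0,0,0.015],[0,0,0]],[1,[0,0,0],[0,0,0]]]'
```

```text
time: 3.65
tool_pos: [0.4704, 0.052, 0.0663]
ee_rot: [3.142, -0.0, -3.141]
wrist_force: [0.2, -0.2, -0.6]
width: 0.0006
finger_force: 0.0
time: 4.35
tool_pos: [0.4853, -0.0541, 0.074]
ee_rot: [3.14, -0.004, 3.141]
wrist_force: [-0.6, -1.3, -0.2]
width: 0.0005
finger_force: 0.0
```

No force at 66 mm, which is suspicious. I check with the cameras.

```bash
python3 -m crank '[[1,[0,0,0.0],[0,0,0]]]'; python3 - <<'E'
from h import *
b=snap('scene','s1'); w=snap('wrist','w1')
c=np.hstack([cv2.resize(b['color'][150:260,225:335],(400,400)),cv2.resize(w['color'],(400,400))])
cv2.imwrite('pics/c1.png',c[:,:,::-1])
o=robot.get_obs();print(o['wrist_force'],o['wrist_torque'],o['joint_torque'])
E
```

```text
time: 4.45
tool_pos: [0.4869, -0.0537, 0.0764]
ee_rot: [3.141, -0.0, -3.141]
wrist_force: [0.3, 1.2, -0.5]
width: 0.0006
finger_force: 0.0
[0.22462655 0.49733314 0.11271931] [ 0.0351288   0.03149624 -0.01727192] [-1.53605891e-01 -2.83694243e+01 -2.88779444e+01 -4.12364176e-02
  7.40858889e-02  1.50806945e-04]
```

View pics/c1.png

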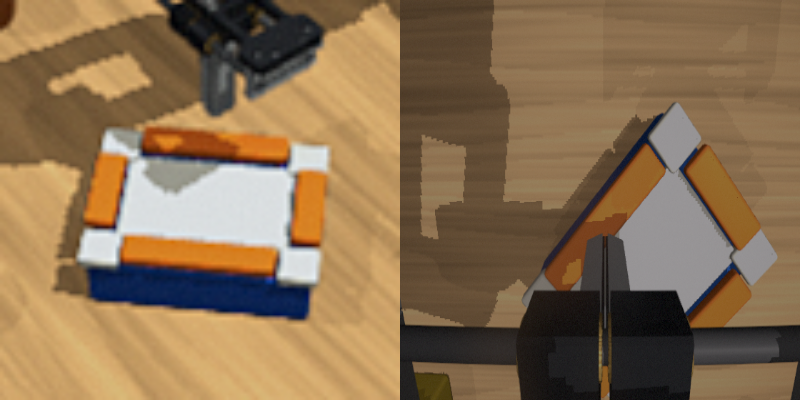

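```bash
python3 - <<'E'
from h import *
p=robot.get_obs()['tool_pos']; print(p)
for f in ('s1','w1','w0'):
    s=pickle.load(open(f'pics/{f}.pkl','rb'));R=np.array(s['R']);K=np.array([[s['fx'],0,s['cx']],[0,s['fy'],s['cy']],[0,0,1.]])
    q=p if f!='w0' else np.array([.4703,.052,.2076])
    uv=cv2.projectPoints(q.reshape(1,3),cv2.Rodrigues(R)[0],np.array(s['t']),K,np.array(s['dist'],float))[0].ravel();print(f,uv,(R@q+s['t'])[2])
s=pickle.load(open('pics/s1.pkl','rb'));K=np.array([[s['fx'],0,s['cx']],[0,s['fy'],s['cy']],[0,0,1.]])
def pt(u,v):
    z=s['z_map'][v,u];n=cv2.undistortPoints(np.array([[[u,v]]],float),K,np.array(s['dist'],float)).ravel()
    return (np.array(s['R']).T@(np.array([n[0],n[1],1])*z-s['t'])).round(4)
for v in range(166,196,2): print(v,[pt(u,v).tolist() for u in (283,286)])
E
```

```text
[ 0.48759911 -0.05361768  0.07733505]
s1 [284.02188373 188.4907751 ] 1.2473175647663357
w1 [286.3649914  239.07142251] 0.22950334274638814
w0 [286.24927549 238.53335419] 0.22973088207351244
166 [[0.497, -0.0476, 0.1871], [0.5139, -0.0133, 0.2235]]
168 [[0.4964, -0.0483, 0.1779], [0.4904, -0.0415, 0.1794]]
170 [[0.4976, -0.0467, 0.1716], [0.49, -0.042, 0.1705]]
172 [[0.4977, -0.0466, 0.1633], [0.4919, -0.0396, 0.1651]]
174 [[0.4975, -0.0469, 0.1544], [0.4915, -0.0399, 0.1561]]
176 [[0.4959, -0.0487, 0.1433], [0.4881, -0.0439, 0.1422]]
178 [[0.4964, -0.0482, 0.1354], [0.4882, -0.0437, 0.1336]]
180 [[0.4961, -0.0485, 0.1261], [0.4855, -0.0468, 0.1205]]
182 [[0.4272, -0.1333, 0.0016], [0.4183, -0.1277, 0.0004]]
184 [[0.4331, -0.1261, 0.0014], [0.4248, -0.1197, 0.0012]]
186 [[0.4832, -0.0642, 0.0771], [0.4731, -0.0614, 0.0727]]
188 [[0.4888, -0.0573, 0.0773], [1.0215, 0.5991, 0.9989]]
190 [[0.4935, -0.0515, 0.0761], [0.4852, -0.0465, 0.0746]]
192 [[0.4932, -0.0518, 0.0661], [0.4902, -0.0404, 0.0739]]
194 [[0.495, -0.0496, 0.0598], [0.4852, -0.0463, 0.0557]]
```

The reported TCP (z 0.077) projects to scene pixel (284,188), but the fingertips end at row 181, z≈0.12. So the closed fingers end about 40 mm short of the nominal TCP and nothing has been pressed yet. I'll descend on force instead.

```bash
python3 -m crank '[[1,[0,0,0.02],[0,0,0]],[1,[0,0,0.008],[0,0,0]],[1,[0,0,0],[0,0,0]],[1,[0,0,0],[0,0,0]]]'; python3 - <<'E'
from h import *
b=snap('scene','s2'); w=snap('wrist','w2')
c=np.hstack([cv2.resize(b['color'][140:250,225:335],(400,400)),cv2.resize(w['color'],(400,400))])
cv2.imwrite('pics/c2.png',c[:,:,::-1])
E
```

```text
time: 4.95
tool_pos: [0.4872, -0.0537, 0.0489]
ee_rot: [-3.142, 0.001, -3.141]
wrist_force: [-0.5, 0.6, -0.1]
width: 0.0003
finger_force: 0.0
```

View pics/c2.png

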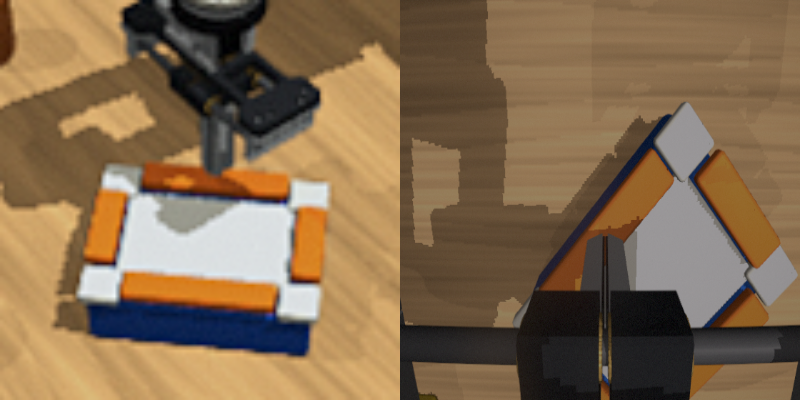

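Tips (left panel, 218,170) are now about 12 mm above the near long section. The gripper body's end at (280,150) looks low, so I check its height.

```bash
python3 - <<'E'
from h import *
s=pickle.load(open('pics/s2.pkl','rb'));K=np.array([[s['fx'],0,s['cx']],[0,s['fy'],s['cy']],[0,0,1.]])
def pt(u,v):
    z=s['z_map'][v,u];n=cv2.undistortPoints(np.array([[[u,v]]],float),K,np.array(s['dist'],float)).ravel()
    return (np.array(s['R']).T@(np.array([n[0],n[1],1])*z-s['t'])).round(3).tolist()
for u in (284,295,302,309): print(u,[(v,pt(u,v)) for v in range(168,190,2)])
E
```

```text
284 [(168, [0.507, -0.03, 0.198]), (170, [0.514, -0.022, 0.201]), (172, [0.515, -0.02, 0.195]), (174, [1.021, 0.599, 0.999]), (176, [0.496, -0.044, 0.147]), (178, [0.497, -0.043, 0.14]), (180, [0.495, -0.045, 0.128]), (182, [0.495, -0.044, 0.12]), (184, [0.496, -0.044, 0.112]), (186, [0.497, -0.043, 0.104]), (188, [0.487, -0.055, 0.078])]
295 [(168, [0.501, 0.01, 0.226]), (170, [0.506, 0.017, 0.226]), (172, [0.511, 0.023, 0.227]), (174, [0.516, 0.029, 0.227]), (176, [0.518, 0.031, 0.221]), (178, [0.518, 0.031, 0.213]), (180, [0.512, 0.025, 0.196]), (182, [0.51, 0.023, 0.186]), (184, [0.4, -0.101, -0.0]), (186, [0.406, -0.093, 0.001]), (188, [0.459, -0.034, 0.077])]
302 [(168, [0.484, 0.021, 0.224]), (170, [0.491, 0.029, 0.226]), (172, [0.497, 0.036, 0.227]), (174, [0.495, 0.034, 0.217]), (176, [0.487, 0.026, 0.198]), (178, [0.485, 0.025, 0.187]), (180, [0.369, -0.099, 0.001]), (182, [0.375, -0.093, 0.0]), (184, [0.38, -0.087, -0.002]), (186, [0.389, -0.076, 0.003]), (188, [0.441, -0.02, 0.076])]
309 [(168, [0.471, 0.036, 0.227]), (170, [0.471, 0.036, 0.219]), (172, [0.461, 0.027, 0.198]), (174, [0.462, 0.029, 0.192]), (176, [0.335, -0.1, -0.001]), (178, [0.343, -0.092, 0.001]), (180, [0.349, -0.085, 0.0]), (182, [0.357, -0.076, 0.002]), (184, [0.361, -0.071, -0.001]), (186, [0.368, -0.063, 0.001]), (188, [0.374, -0.056, 0.0])]
```

Body bottom is at about 0.185, so clearance is fine. The tip is at about 0.10, with some 22 mm to go to contact.

```bash
python3 -m crank '[[1,[0,0,0.01],[0,0,0]],[1,[0,0,0.006],[0,0,0]],[1,[0,0,0.004],[0,0,0]],[1,[0,0,0.002],[0,0,0]],[1,[0,0,0],[0,0,0]]]'; python3 -m crank '[[1,[0,0,0.002],[0,0,0]],[1,[0,0,0],[0,0,0]]]'; python3 -m crank '[[1,[0,0,0.002],[0,0,0]],[1,[0,0,0],[0,0,0]]]'
```

```text
time: 5.55
tool_pos: [0.4872, -0.0539, 0.0299]
ee_rot: [-3.141, 0.001, -3.141]
wrist_force: [-6.7, 1.7, 18.2]
width: 0.0004
finger_force: 8.9
time: 5.75
tool_pos: [0.4874, -0.0539, 0.0298]
ee_rot: [-3.141, 0.002, -3.141]
wrist_force: [-9.5, 2.8, 26.3]
width: 0.0008
finger_force: 12.9
time: 5.95
tool_pos: [0.4875, -0.0539, 0.0297]
ee_rot: [-3.141, 0.002, -3.141]
wrist_force: [-12.8, 2.8, 34.7]
width: 0.0005
finger_force: 17.0
```

Hard stop at TCP z 0.030 with 35 N, so the tip offset is 38 mm and this section should be shut. I lift and check heights by depth before the next.

```bash
python3 -m crank '[[1,[0,0,-0.025],[0,0,0]],[1,[0,0,-0.02],[0,0,0]],[1,[0.0055,0.035,0],[0,0,0]],[1,[0.0055,0.035,0],[0,0,0]],[1,[0.0055,0.035,0],[0,0,0]],[1,[0,0,0],[0,0,0]]]'
cat >> h.py <<'E'
def hts(f,roi):
    s=snap('scene',f); h=cv2.cvtColor(s['color'],cv2.COLOR_RGB2HSV); m=cv2.inRange(h,(6,150,45),(19,255,255))
    k=np.zeros_like(m);x0,y0,x1,y1=roi;k[y0:y1,x0:x1]=m[y0:y1,x0:x1]
    n,l,st,c=cv2.connectedComponentsWithStats(k);K=np.array([[s['fx'],0,s['cx']],[0,s['fy'],s['cy']],[0,0,1.]])
    for i in range(1,n):
        if st[i,4]<60: continue
        q=np.argwhere(cv2.erode((l==i).astype(np.uint8),np.ones((3,3))))[:,::-1]
        z=s['z_map'][q[:,1],q[:,0]];u=cv2.undistortPoints(q.astype(float).reshape(-1,1,2),K,np.array(s['dist'],float)).reshape(-1,2)
        X=(np.c_[u,np.ones(len(u))]*z[:,None]-s['t'])@np.array(s['R']); print(c[i].round(),np.median(X,0).round(4))
E
python3 -c "from h import *;hts('s3',(235,170,325,250))"
```

```text
time: 6.55
tool_pos: [0.4689, 0.0544, 0.0666]
ee_rot: [3.14, -0.002, -3.136]
wrist_force: [0.5, -1.3, -0.0]
width: 0.0003
finger_force: 0.0
[284. 191.] [ 0.486  -0.0532  0.0682]
[253. 202.] [ 0.5965 -0.0689  0.0764]
[309. 209.] [0.481  0.0601 0.0759]
[279. 220.] [0.5781 0.0361 0.0762]
```

C is shut (0.068), the other three are still up at 0.076, and the box has not moved. Next is D.

```bash
python3 -m crank '[[1,[0,0,0.02],[0,0,0]],[1,[0,0,0.01],[0,0,0]],[1,[0,0,0.005],[0,0,0]],[1,[0,0,0.005],[0,0,0]],[1,[0,0,0.003],[0,0,0]],[1,[0,0,0],[0,0,0]],[1,[0,0,0],[0,0,0]]]'
```

```text
time: 7.3
tool_pos: [0.47, 0.0503, 0.0298]
ee_rot: [-3.141, -0.0, 3.141]
wrist_force: [-12.4, -0.4, 25.9]
width: 0.0003
finger_force: 12.9
```

```bash
python3 -m crank '[[1,[0,0,-0.025],[0,0,0]],[1,[0,0,-0.02],[0,0,0]],[1,[-0.0352,-0.0062,0],[0,0,0]],[1,[-0.0352,-0.0062,0],[0,0,0]],[1,[-0.0352,-0.0062,0],[0,0,0]],[1,[0,0,0],[0,0,0]],[1,[0,0,0],[0,0,0]]]'; python3 -c "from h import *;hts('s4',(235,165,325,250))"
```

```text
time: 8.0
tool_pos: [0.5758, 0.0319, 0.0685]
ee_rot: [3.141, -0.002, 3.141]
wrist_force: [-0.2, -0.2, 0.2]
width: 0.0005
finger_force: 0.0
[253. 202.] [ 0.5965 -0.0697  0.0764]
[310. 208.] [0.4737 0.0541 0.0684]
[279. 220.] [0.5779 0.0355 0.0762]
```

D is shut. Next is A, then straight on to B (delta x +0.017, y −0.1055).

```bash
python3 -m crank '[[1,[0,0,0.02],[0,0,0]],[1,[0,0,0.01],[0,0,0]],[1,[0,0,0.005],[0,0,0]],[1,[0,0,0.005],[0,0,0]],[1,[0,0,0.004],[0,0,0]],[1,[0,0,0],[0,0,0]],[1,[0,0,0],[0,0,0]]]';  python3 -m crank '[[1,[0,0,-0.025],[0,0,0]],[1,[0,0,-0.02],[0,0,0]],[1,[-0.0057,-0.0352,0],[0,0,0]],[1,[-0.0057,-0.0352,0],[0,0,0]],[1,[-0.0057,-0.0352,0],[0,0,0]],[1,[0,0,0],[0,0,0]],[1,[0,0,0],[0,0,0]]]'; python3 -c "from h import *;hts('s5',(235,165,325,250))"
```

```text
time: 8.75
tool_pos: [0.5756, 0.0327, 0.0299]
ee_rot: [-3.141, 0.001, -3.141]
wrist_force: [-8.9, -0.6, 16.7]
width: 0.0007
finger_force: 8.1
time: 9.45
tool_pos: [0.593, -0.0733, 0.0705]
ee_rot: [3.141, 0.0, 3.141]
wrist_force: [0.3, 0.4, -0.2]
width: 0.0
finger_force: 0.0
[285. 191.] [ 0.4846 -0.0508  0.0683]
[253. 203.] [ 0.601  -0.0657  0.0764]
[310. 208.] [0.473  0.052  0.0681]
[279. 222.] [0.5771 0.036  0.0682]
```

```bash
python3 -m crank '[[1,[0,0,0.02],[0,0,0]],[1,[0,0,0.01],[0,0,0]],[1,[0,0,0.005],[0,0,0]],[1,[0,0,0.005],[0,0,0]],[1,[0,0,0.004],[0,0,0]],[1,[0,0,0.001],[0,0,0]],[1,[0,0,0],[0,0,0]]]';  python3 -m crank '[[1,[0,0,-0.03],[0,0,0]],[1,[0,0,-0.05],[0,0,0]],[1,[0,0,-0.05],[0,0,0]],[1,[0,0,-0.03],[0,0,0]],[1,[0,0,0],[0,0,0]],[1,[0,0,0],[0,0,0]],[1,[0,0,0],[0,0,0]]]'; python3 -c "
from h import *;hts('s6',(235,165,325,250));box(snap('top','t6'),(255,185,350,280),z=.068)"
```

```text
time: 10.2
tool_pos: [0.5933, -0.0722, 0.03]
ee_rot: [3.141, 0.002, -3.14]
wrist_force: [-7.9, 2.4, 16.3]
width: 0.0008
finger_force: 7.9
time: 10.9
tool_pos: [0.5922, -0.0727, 0.1831]
ee_rot: [3.141, -0.004, -3.141]
wrist_force: [0.4, 0.2, -0.3]
width: 0.0005
finger_force: 0.0
[284. 190.] [ 0.4879 -0.0538  0.0684]
[254. 203.] [ 0.5951 -0.0717  0.0685]
[310. 208.] [0.473  0.0525 0.0686]
[279. 222.] [0.5776 0.0356 0.068 ]
[286. 219.] 264 ctr [0.569  0.0391 0.068 ] len 0.108 wid 0.026 ang 134.4
[324. 215.] 123 ctr [ 0.5858 -0.0797  0.068 ] len 0.058 wid 0.025 ang 45.0
[324. 238.] 136 ctr [ 0.5098 -0.0797  0.068 ] len 0.060 wid 0.022 ang 135.3
[282. 251.] 192 ctr [0.4692 0.0503 0.068 ] len 0.075 wid 0.024 ang 45.6
```

All four sections are at 0.068, the box is in place (the top view is partly hidden by the arm), and the hand is clear.

```bash
python3 -c "from bench import robot;print(robot.close_job())"
```

```text
the job is handed in; nothing more can be done
None
```

All four orange rim sections are pressed shut (each measured at about 68 mm), the box has not visibly moved, the hand is drawn clear, and the job was handed in at about 11 s; the hand-in returned no verdict.

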